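# Dock a gas sample cylinder: roll it into the V-cradle, home on the port

### The job

The steel sample cylinder lies loose on the worktop beside its docking cradle. Using only pushes, never pinching or lifting it, roll it by its side up the cradle's low ramp until it drops into the V, then push it endways along the V until its neck is fully home in the port block, and then swing the blue keeper arm fully shut behind its tail. Leave the two loose vials and the rubber stopper where they stand.

Things in the scene. Friction and masses are not known exactly. Their poses are not given: they have to be found in the camera images.
- sample_cylinder: Steel gas sample cylinder lying on its side, 170 mm long, 0.4 to 0.65 kg. Body 40 mm across, straight over the middle 110 mm, rounded shoulders, a round neck 16 mm across and 16 mm long at each end. Orange band round the tail half, white label. Origin at the middle of its axis; x along the axis from tail to front (port) end; y and z turn as it rolls. Starts 145 to 200 mm from the V in -y of the cradle.
- cylinder_tail (a point): On the cylinder's axis in the middle of its tail neck, 77 mm behind the origin; the neck's flat end is 8 mm further. The cylinder rolls very easily on the worktop and settles against the pusher on the ramp; in the V it takes 1.5 to 4.5 N to slide it endways.
- cradle: Fixed docking cradle: two grey plastic rails forming a V, x = -84 to +69 mm, and an aluminium port block. Origin on the worktop below the V's axis, where the middle of a home cylinder lies; x along the V to the port, y the way the cylinder rolls in, z up. Back flank: up at 55 degrees from y = 9 mm to a top 34 mm high; rail ends at y = 44.5 mm. Port block: x = 69 to 97, y = -26 to 26, 56 mm high, pipe on top to 89 mm.
- ramp_crest (a point): Middle of the front rail's crest, 19 mm in -y from the V's axis and 11.5 mm above the worktop. The ramp climbs to it from the worktop at y = -70 mm of the cradle (13 degrees); beyond it the V's front flank falls at 35 degrees, so a cylinder pushed until its axis is past the crest drops in by itself.
- v_seat (a point): Where the middle of the cylinder lies when fully home: on the V's axis, 24 mm above the worktop. To clear the port block the cylinder must drop in with its middle at least 18 mm short of this point in x (it starts 40 to 58 mm short, within 0.17 rad of parallel) and at most 75 mm short, or it tips off the rails' ends. It rolls square to its own axis, so straighten it early.
- port_mouth (a point): Centre of the round socket (20 mm across, 28 mm deep) in the port block's face, 69 mm in +x of v_seat, on the V's axis. The cylinder's front neck goes in until the foot of the neck stops against the block's face.
- keeper_pivot (a point): On the vertical pin of the keeper arm, 24 mm above the worktop, at x = -92, y = +37 mm in the cradle's frame, past the tail end of the back rail.
- keeper_knob (a point): Middle of the upright black knob on the keeper arm, 37 mm from the pivot pin, 45 mm above the worktop. The knob is 11.6 mm across, from 35 to 55 mm above the worktop; arm and knob can both be pushed.
- keeper (a joint): Blue keeper arm, 9 mm thick, 17 to 31 mm above the worktop, reaching 46 mm from its pin. At 0 rad swung out: it points along 160 degrees counter-clockwise from the cradle's x seen from above. Closes counter-clockwise to a stop at 1.92 rad, square across the V, 2.5 mm behind a home cylinder. Starts at 0 to 0.5, stays where left, about 1.5 N at the knob; push it on its outer side, away from the port.
- vial_4: Bystander: small glass vial with crimp cap, 22 mm across, 43 mm high, standing beyond the front end of the cylinder; origin at the centre of its foot.
- vial_5: Bystander: a second such vial near the first, 22 mm across, 43 mm high; origin at the centre of its foot.
- stopper: Bystander: dark red rubber stopper, 33 mm across, 28 mm high, standing behind the back rail near the keeper; origin at the centre of its foot.

How it is judged:
On the way, in this order (a step that is already met when the one before it is completed fails the run):
1. the cylinder has rolled over by about half a turn on its way (angle between sample_cylinder's own z axis and vertical above 2.5 rad and height (world z) of sample_cylinder below 0.04 m).
2. the cylinder lies in the V (y of sample_cylinder in the frame of cradle between -0.004 and 0.004 m and z of sample_cylinder in the frame of cradle between 0.021 and 0.0275 m and angle between the x axis of sample_cylinder and the x axis of cradle, either way round below 0.05 rad), for 0.2 s.
3. the cylinder is pushed fully home in the port while the keeper is still open (all of step 2 and x of sample_cylinder in the frame of cradle between -0.004 and 0.004 m and value of joint keeper below 1.5 rad), for 0.2 s.
At the end, for the whole second after the job is handed in: The cylinder lies at rest in the V (axis within 4 mm sideways and 3 mm in height of the V's axis, parallel within 0.05 rad), its neck fully home in the port within 4 mm, and the keeper arm is shut behind it (joint above 1.8 of 1.92 rad) (all of step 2 and x of sample_cylinder in the frame of cradle between -0.004 and 0.004 m and value of joint keeper above 1.8 rad and linear speed of sample_cylinder below 0.01 m/s); the robot touches nothing.
It fails at once if the cylinder is lifted (its middle more than 45 mm above the worktop) (height (world z) of sample_cylinder above 0.045 m).
It fails at once if the cylinder is pinched between the fingers ((distance between the grasp point and sample_cylinder below 0.014 m or (y of the grasp point in the frame of cradle between -0.014 and 0.014 m and z of the grasp point in the frame of cradle between 0.01 and 0.038 m and x of the grasp point in the frame of sample_cylinder between -0.08 and 0.08 m)) and contact force between the fingers and sample_cylinder above 1 N).
It fails at once if the first vial is moved by more than 15 mm or knocked over (distance of vial_4 from where it was at the start of the episode above 0.015 m or angle between vial_4's own z axis and vertical above 0.5 rad).
It fails at once if the second vial is moved by more than 15 mm or knocked over (distance of vial_5 from where it was at the start of the episode above 0.015 m or angle between vial_5's own z axis and vertical above 0.5 rad).
It fails at once if the stopper is moved by more than 15 mm or knocked over (distance of stopper from where it was at the start of the episode above 0.015 m or angle between stopper's own z axis and vertical above 0.5 rad).
It also fails if it takes over 64 s, if anything falls off the work surface, if the arm or the gripper's body presses on something with over 40 N, if the wrist force passes 120 N, or if a joint passes its speed limit or range.

### The arm

A 7-joint arm with a two-finger parallel gripper is mounted at the origin on a cart in front of the work surface, level with it; the furniture and walls round the work are solid. World frame = base frame: x ahead of the robot, y to its left, z up, the work surface at z = 0. Lengths are in m, angles in rad, forces in N, time in s.
With the tool pointing down it reaches from about 0.425 to 0.925 m from the base axis. Payload 6.8 kg.
Tool frame: the origin (TCP) lies between the finger pads; the fingertips stand 22 mm ahead of it and the grasp point (between the pads) lies 3 mm ahead of it; z points along the fingers, y is the direction in which the jaws open and shut (so a half turn about z gives the same grasp; the last joint's range is limited). The gripper opens to 85 mm and grips with 20 to 120 N. Pads are 22 mm wide; open, the fingers measure 114 mm over their backs; the gripper's body (76 mm by 85 mm) begins 54 mm behind the grasp point. The pads swing forward as they close: fully open they stand 13 mm farther back than shut.
Start: joints at [1.038, 0.477, 0.022, 1.555, -0.011, 1.109, -0.083], TCP at [0.278, -0.615, 0.23] pointing down, gripper open.
Joint ranges: [-2.96, 2.96], [-0.34, 2.1], [-1.41, 1.46], [0.24, 2.44], [-1.37, 4.51], [0.17, 1.92], [-2.96, 2.96]. Speed limits (rad/s): [2.39, 2.39, 3.14, 3.14, 3.14, 3.14, 3.14].

### API

Orientations are given as a unit quaternion [w, x, y, z].
In Python, from station import bot gives the robot as it stands. The module is installed in compiled form; this text tells all that it offers.
- The arm moves only by the tool drive_tool, never from a script. Its argument "series" is one flat list of numbers, 7 for each row, row after row: the opening, from -1 (shut) to 1 (fully open), then the shift along the tool's x, y, z in mm, then the turn, a rotation vector about the tool's x, y, z in rad. In form: [jaw, x, y, z, wx, wy, wz, jaw, x, y, z, wx, wy, wz, ...]. A call has 1 to 12 rows; each row shifts and turns the commanded pose from where the row before left it, along the tool's axes as they then stand; what a row does not reach is not made up. A row lasts 1/8 s, in which the tool goes at most 62.5 mm and 10.7 degrees, less where a joint would pass 70% of its speed; a pose out of reach is approached as far as the arm can. A call with a gripper value outside its range is refused whole. The fingers move at their own pace and stop on an object; "force" is the grip in N (left out, the last holds). Time passes only in rows, so rows that do not move let the fingers close. It gives the time, the measured TCP pose, the force and the opening at its end, in the units of the state.
- bot.get_obs(): the state, without advancing time (a new reading comes with each control period).
- bot.read_camera(name): name is "side" or "top" or "wrist"; returns a dict with "pixels" (420x560x3 uint8, blue, green, red), "camera_matrix" (3x3 intrinsics, pixels), "distortion" ([k1, k2, p1, p2, k3] as OpenCV has them; the pictures are not rectified), "rvec" (rotation vector, rad) and "tvec" (3), from world to camera coordinates, as OpenCV has them. Camera axes: x right, y down, z forward; pixel columns grow to the right and rows downward; lengths in m; the calibration is good to about 2 mm. A picture is of the moment at which its call begins. There is no depth.
- bot.hand_in(): hands the job in, once; it reports no verdict.
The state is a dict: "t": time; "q": joint angles; "joint_vel": joint speeds; "joint_torque": joint torques, N m; "eef_pos": TCP position; "tool_rot": TCP orientation; "contact_force": force on the tool from outside, world axes, zero at the start; "torque": the same for the moment, N m; "gripper_width": opening from 0.0 (shut) to 1.0 (fully open).
Only numpy, scipy, OpenCV 4.12 (cv2) and the standard library are available. Lean on these libraries where they do the work, as an engineer would, in place of code of your own. Each camera call takes 0.05 s, during which the arm holds its last target. There are 200 camera calls.

## Working session

There is one attempt and no reset: what is moved stays moved. The work goes in short steps, Python scripts to look and compute and a tool call to move; the robot and the scene stay as the last step left them, time stands still between calls to the robot, and variables do not carry over. Pictures are saved under pics/ and viewed, about 8 in all and at most 12, crops included, and the job is handed in when it is done.

Besides the shell and the picture viewer there is one more tool, called after "Call:" as name(argument=value, ...) on one line, values as JSON. drive_tool: Moves the arm, as the interface text tells. Its arguments: {"type":"object","properties":{"series":{"type":"array"},"force":{"type":"number"}},"required":["series"]}

```bash
mkdir -p pics
cat > h.py <<'E'
import numpy as np, cv2
from station import bot
def cam(n):
    c=bot.read_camera(n); c['R']=cv2.Rodrigues(np.array(c['rvec'],float))[0]; c['t']=np.array(c['tvec'],float).ravel()
    c['K']=np.array(c['camera_matrix'],float); c['d']=np.array(c['distortion'],float); return c
def ray(c,uv):
    p=cv2.undistortPoints(np.array([[uv]],float),c['K'],c['d'])[0,0]
    return -c['R'].T@c['t'], c['R'].T@np.array([p[0],p[1],1])
def onz(c,uv,z):
    o,d=ray(c,uv); return o+d*(z-o[2])/d[2]
def proj(c,P):
    return cv2.projectPoints(np.array(P,float).reshape(-1,1,3),np.array(c['rvec'],float),c['t'],c['K'],c['d'])[0][:,0]
E
python3 - <<'E'
from h import *
ims=[]
for n in ['top','side']:
    c=cam(n); print(n,(-c['R'].T@c['t']).round(3)); cv2.imwrite(f'pics/{n}0.png',c['pixels'])
o=bot.get_obs(); print(o)
E
```

```text
top [ 0.405 -0.189  0.941]
side [ 0.222 -0.88   0.505]
{'t': 0.1, 'q': array([ 1.03793162,  0.47773942,  0.0223499 ,  1.55636814, -0.0115419 ,
        1.10928193, -0.08308546]), 'joint_vel': array([ 7.09147925e-04, -1.98964915e-03,  2.33951336e-03, -2.56238483e-03,
        9.41647973e-05, -6.87875559e-04, -8.46124619e-04]), 'joint_torque': array([ 3.70762922e-03, -5.97768402e+01,  1.61337532e+00, -2.81957585e+01,
        1.28501700e-02,  4.98360590e-03,  1.75672324e-05]), 'eef_pos': array([ 0.27794504, -0.61452499,  0.22940175]), 'tool_rot': array([-8.05452900e-04,  9.77530196e-01,  2.10793782e-01, -2.18753556e-04]), 'contact_force': array([0.26111231, 0.93472917, 0.09739509]), 'torque': array([ 0.01510736, -0.04265578, -0.02812123]), 'gripper_width': 0.996229012986228}
```

View pics/top0.png

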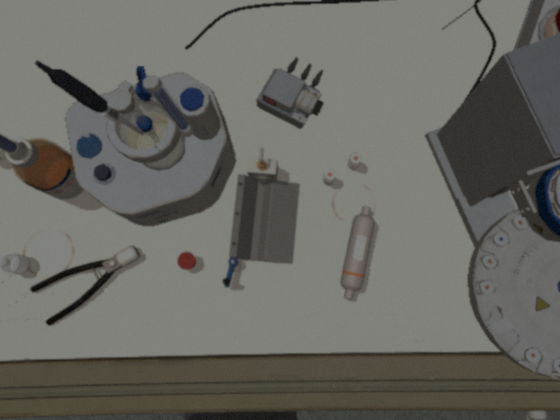

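View pics/side0.png

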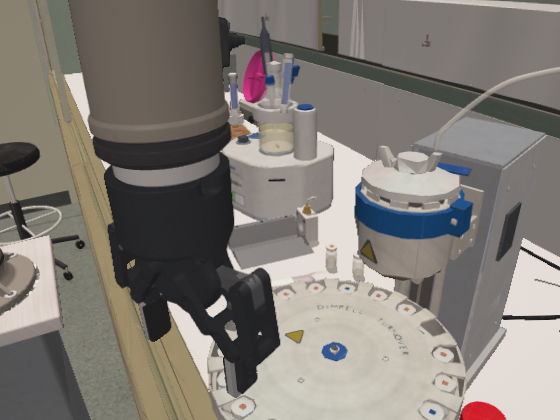

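The top view shows the cradle around (265,220) with its port at the top, and the cylinder from (349,297) at the tail to (367,210) at the front. The vials are at (329,178) and (354,161), the stopper at (187,261) and the keeper knob at (228,282). In the side view the arm hides the cylinder. I'll enlarge the top view to measure.

Run:
```python
from h import *
im=cv2.imread('pics/top0.png')[140:310,170:400]
im=cv2.convertScaleAbs(im,alpha=1.6)
big=cv2.resize(im,None,fx=3.4,fy=3.4,interpolation=cv2.INTER_CUBIC)
for k in range(0,170,20): cv2.putText(big,str(140+k),(0,int(k*3.4)+4),0,.4,(0,0,255)); cv2.line(big,(25,int(k*3.4)),(32,int(k*3.4)),(0,0,255))
for k in range(0,230,20): cv2.putText(big,str(170+k),(int(k*3.4),10),0,.4,(0,0,255)); cv2.line(big,(int(k*3.4),12),(int(k*3.4),18),(0,0,255))
cv2.imwrite('pics/top0c.png',big)
```

```text
(no output)
```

View pics/top0c.png

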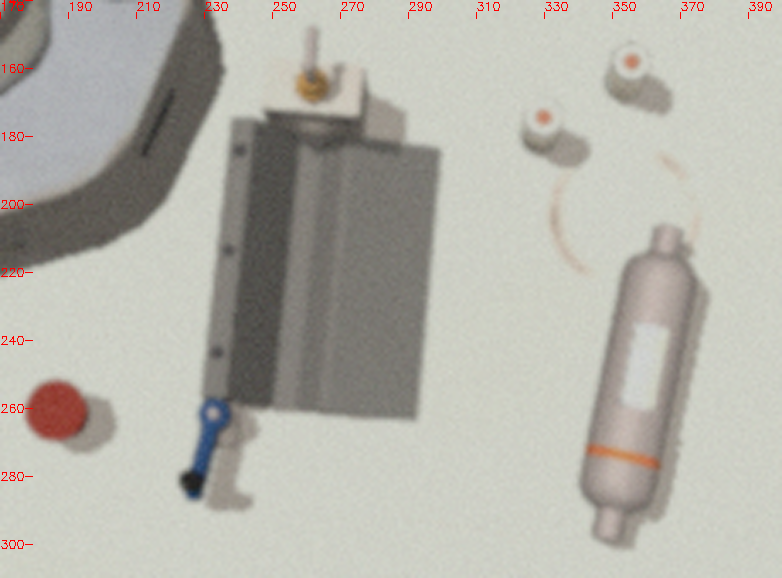

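Crop, in original pixels: ramp foot corners (299.4,184.1) and (292.6,262.9), back rail top corners (238.2,174.4) and (229.7,257.6), and pivot (233.2,261.5). The knob is at (226.2,281.8), and the cylinder's neck ends at (366.5,207.1) and (348.2,299.7).

Run:
```python
from h import *
import json
c=cam('top')
L=[((299.4,184.1),(.069,-.070),.002),((292.6,262.9),(-.084,-.070),.002),((238.2,174.4),(.069,.0445),.034),((229.7,257.6),(-.084,.0445),.034),((233.2,261.5),(-.092,.037),.031),((264.7,261.2),(-.084,-.019),.0115)]
W=np.array([onz(c,u,z)[:2] for u,_,z in L]); A=np.array([l[1] for l in L])
wm,am=W.mean(0),A.mean(0); w=W-wm;a=A-am
th=np.arctan2((a[:,0]*w[:,1]-a[:,1]*w[:,0]).sum(),(a*w).sum()); R=np.array([[np.cos(th),-np.sin(th)],[np.sin(th),np.cos(th)]])
o=wm-R@am; print('cradle',o.round(4),th.round(4)); print('res mm',((W-(A@R.T+o))*1e3).round(1).tolist())
json.dump({'o':o.tolist(),'th':th},open('cr.json','w'))
f=lambda u,z:(R.T@(onz(c,u,z)[:2]-o)*1e3).round(1)
F,T=f((366.5,207.1),.02),f((348.2,299.7),.02)
print('front',F,'tail',T,'len',np.linalg.norm(F-T).round(1),'mid',(F+T)/2,'ang',np.arctan2(*(F-T)[::-1]).round(3))
k=f((226.2,281.8),.055);p=np.array([-92,37]); v=k-p
print('knob',k,np.linalg.norm(v).round(1),'joint',(np.arctan2(v[1],v[0])%6.283-np.radians(160)).round(3))
for n,u,z in [('stop',(186.8,260.6),.028),('v4',(329.7,174.7),.043),('v5',(355.6,158),.043)]: print(n,f(u,z))
W_=lambda p:(o+R@(np.array(p)/1e3)).round(4)
print('cyl world',W_((F+T)/2),'x axis tool',)
```

```text
cradle [ 0.5693 -0.1229] -0.1068
res mm [[-1.6, 0.7], [1.9, 0.7], [-0.1, -0.6], [-1.0, -1.1], [0.9, -0.4], [-0.1, 0.8]]
front [  29.7 -195.6] tail [-139.8 -172.9] len 171.0 mid [ -55.05 -184.25] ang -0.133
knob [-128.7   41.9] 37.0 joint 0.216
stop [-96.3 120.7]
v4 [  79.4 -123.3]
v5 [ 114.2 -167.8]
cyl world [ 0.4949 -0.3002] x axis tool
```

The fit holds: residuals are under 2 mm, the length is 171 against 170 mm, and the knob radius is 37.0 mm. The cylinder is at (-55,-184) in the cradle frame with yaw -0.133, and the keeper is at 0.22. I'll push with the jaws partly open along the cradle's x, so two contacts keep it straight. First I'll move clear in +y and turn.

Call:
drive_tool(series=[0.4,16.5,-36.4,0,0,0,0,0.4,16.5,-36.4,0,0,0,0,0.4,16.5,-36.4,0,0,0,0,0.4,16.5,-36.4,0,0,0,0,0.4,16.5,-36.4,0,0,0,0,0.4,0,0,0,0,0,-0.173,0.4,0,0,0,0,0,-0.173,0.4,0,0,0,0,0,-0.173,0.4,0,0,0,0,0,-0.173,0.4,0,0,0,0,0,-0.173,0.4,0,0,0,0,0,-0.173,0.4,0,0,0,0,0,0])

```text
t: 1.65
eef_pos: [0.2782, -0.4151, 0.2301]
tool_rot: [-0.0, 0.745, 0.667, 0.0]
contact_force: [-0.3, -0.2, -0.5]
gripper_width: 0.7
```

```bash
cat >> h.py <<'E'
import json
from scipy.spatial.transform import Rotation as Ro
try:
    C=json.load(open('cr.json')); O=np.array(C['o']); TH=C['th']
    RC=np.array([[np.cos(TH),-np.sin(TH)],[np.sin(TH),np.cos(TH)]])
except Exception: pass
def tocr(p): return np.r_[RC.T@(np.array(p[:2])-O),p[2]]*1e3
def state(target=None):
    o=bot.get_obs(); q=o['tool_rot']; r=Ro.from_quat([q[1],q[2],q[3],q[0]]); M=r.as_matrix()
    print('t',round(o['t'],2),'tcp cradle mm',tocr(o['eef_pos']).round(1),'w',round(o['gripper_width'],2),'F',np.round(o['contact_force'],1))
    Rc=np.eye(3);Rc[:2,:2]=RC
    print('tool axes in cradle',(Rc.T@M).round(3).tolist())
    if target is not None:
        t=np.array(target,float)/1e3; w=np.r_[O+RC@t[:2],t[2]]; print('shift tool mm',(M.T@(w-o['eef_pos'])*1e3).round(1))
    return o
E
python3 -c "
from h import *
o=state((-55,-245,80)); print(o['q'].round(2))"
```

```text
t 1.65 tcp cradle mm [-258.3 -321.6  230.1] w 0.7 F [-0.3 -0.2 -0.5]
tool axes in cradle [[0.003, 1.0, -0.0], [1.0, -0.003, 0.0], [0.0, -0.0, -1.0]]
shift tool mm [ 77.1 203.1 150.1]
[ 1.    0.2  -0.17  1.96  0.04  0.99  0.71]
```

Call:
drive_tool(series=[0.4,15.4,40.6,0,0,0,0,0.4,15.4,40.6,0,0,0,0,0.4,15.4,40.6,0,0,0,0,0.4,15.4,40.6,0,0,0,0,0.4,15.4,40.6,0,0,0,0,0.4,0,0,40,0,0,0,0.4,0,0,40,0,0,0,0.4,0,0,40,0,0,0,0.4,0,0,30,0,0,0,0.4,0,0,25,0,0,0,0.4,0,0,20,0,0,0,0.4,0,0,0,0,0,0])

```text
t: 3.15
eef_pos: [0.4875, -0.3599, 0.0339]
tool_rot: [-0.001, 0.745, 0.667, -0.0]
contact_force: [0.4, 1.0, -0.1]
gripper_width: 0.702
```

```bash
python3 -c "
from h import *
state((-55,-245,32))
a=cam('top')['pixels'][130:340,180:480]; b=cam('side')['pixels'][200:400,150:450]
a=cv2.resize(a,None,fx=1.8,fy=1.8); b=cv2.resize(b,(540,300)); b=cv2.resize(b,(a.shape[1],220))
cv2.imwrite('pics/p1.png',cv2.convertScaleAbs(np.vstack([a,b]),alpha=1.4))"
```

```text
t 3.15 tcp cradle mm [ -56.  -244.4   33.9] w 0.7 F [ 0.4  1.  -0.1]
tool axes in cradle [[0.003, 1.0, -0.003], [1.0, -0.003, 0.001], [0.001, -0.003, -1.0]]
shift tool mm [-0.6  1.   1.9]
```

View pics/p1.png

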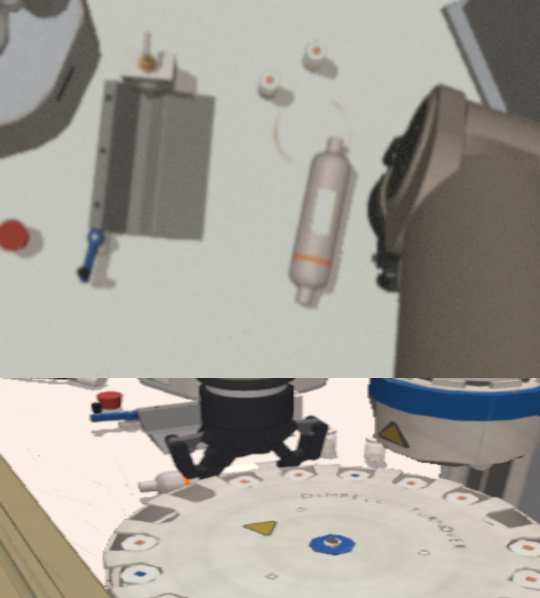

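The fingers (±50 mm) stand beside the cylinder on its -y side, with nothing else near them. In the crop the cylinder runs from (307,300) to (336,143), untouched. I'll start a slow push.

Call:
drive_tool(series=[0.4,10,0,3,0,0,0,0.4,6,0,0,0,0,0,0.4,4,0,0,0,0,0,0.4,3,0,0,0,0,0,0.4,3,0,0,0,0,0,0.4,3,0,0,0,0,0,0.4,3,0,0,0,0,0,0.4,3,0,0,0,0,0,0.4,3,0,0,0,0,0,0.4,3,0,0,0,0,0,0.4,3,0,0,0,0,0,0.4,3,0,0,0,0,0])

```text
t: 4.75
eef_pos: [0.4944, -0.3141, 0.0329]
tool_rot: [0.001, 0.744, 0.668, 0.0]
contact_force: [1.1, -0.6, 3.9]
gripper_width: 0.699
```

```bash
cat >> h.py <<'E'
def look(name,crop=(130,340,180,480),s=2.2,n='top'):
    c=cam(n); a=c['pixels'][crop[0]:crop[1],crop[2]:crop[3]]
    cv2.imwrite(f'pics/{name}.png',cv2.convertScaleAbs(cv2.resize(a,None,fx=s,fy=s,interpolation=cv2.INTER_CUBIC),alpha=1.5)); return c
E
python3 -c "
from h import *
state((-55,-50,36)); look('p2')"
```

```text
t 4.75 tcp cradle mm [ -54.  -198.2   32.9] w 0.7 F [ 1.1 -0.6  3.9]
tool axes in cradle [[0.001, 1.0, 0.002], [1.0, -0.001, -0.001], [-0.001, 0.002, -1.0]]
shift tool mm [148.1  -1.2  -3.2]
```

View pics/p2.png

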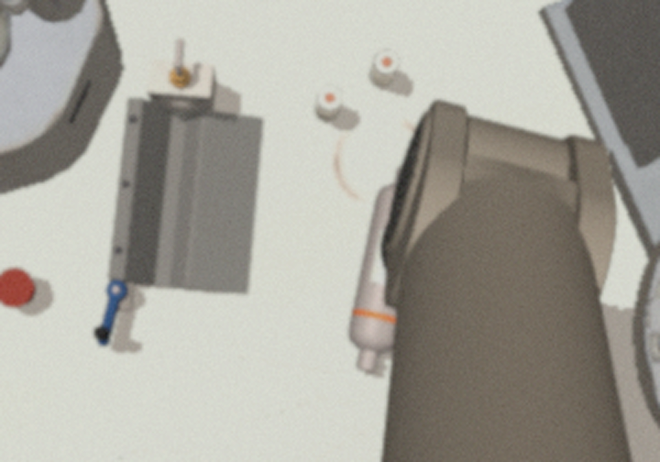

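The cylinder is still tilted about -0.1 rad, with its left edge from (385,190) to (352,345) in the crop, and the front finger is in contact. I'll keep pushing slowly and raise the tool a little.

Call:
drive_tool(series=[0.4,3,0,-1.5,0,0,0,0.4,3,0,-1.5,0,0,0,0.4,4,0,0,0,0,0,0.4,4,0,0,0,0,0,0.4,4,0,0,0,0,0,0.4,4,0,0,0,0,0,0.4,4,0,0,0,0,0,0.4,4,0,0,0,0,0,0.4,4,0,0,0,0,0,0.4,4,0,0,0,0,0,0.4,4,0,0,0,0,0,0.4,4,0,0,0,0,0])

```text
t: 6.3
eef_pos: [0.4986, -0.2678, 0.0353]
tool_rot: [0.0, 0.744, 0.668, 0.0]
contact_force: [0.2, -0.4, 0.2]
gripper_width: 0.7
```

```bash
python3 -c "
from h import *
state((-55,-50,38)); look('p3')"
```

```text
t 6.3 tcp cradle mm [ -54.8 -151.7   35.3] w 0.7 F [ 0.2 -0.4  0.2]
tool axes in cradle [[0.001, 1.0, 0.0], [1.0, -0.001, -0.0], [-0.0, 0.0, -1.0]]
shift tool mm [101.7  -0.3  -2.7]
```

View pics/p3.png

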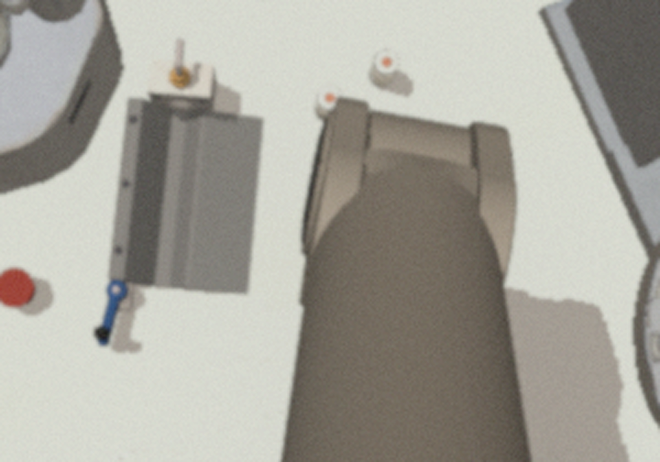

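The arm now hides the cylinder from the top camera. I'll look from the wrist and side together.

```bash
python3 -c "
from h import *
a=cam('wrist')['pixels']; b=cam('side')['pixels'][200:350,180:380]
cv2.imwrite('pics/p4.png',cv2.convertScaleAbs(np.hstack([cv2.resize(a,(400,300)),cv2.resize(b,(400,300),interpolation=2)]),alpha=1.4))"
```

```text
(no output)
```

View pics/p4.png

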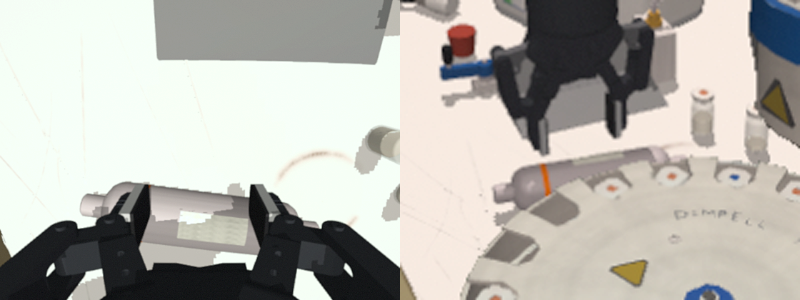

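The side crop shows the cylinder with its band at about side pixel (253,290), nearer the camera than the fingers. The wrist view shows the fingers overlapping it, so the fingers may have ridden over it. I'll triangulate.

Run:
```python
from h import *
s=cam('side'); w=cam('wrist')
# side crop scale 2, origin(180,200); right half begins at 400
sc=lambda x,y:(180+(x-400)/2,200+y/2)
wc=lambda x,y:(x*1.4,y*1.4)
for n,p in [('tail end',(498,195)),('band mid',(546,181)),('front',(660,157))]: print('side',n,tocr(onz(s,sc(*p),.02)).round(0))
for n,p in [('tail end',(82,204)),('mid-body',(205,218)),('ramp foot L',(158,60)),('ramp foot R',(378,63))]: print('wrist',n,tocr(onz(w,wc(*p),.02 if 'ramp' not in n else 0)).round(0))
o=bot.get_obs(); e=o['eef_pos']
print('wrist cam pos',tocr(-w['R'].T@w['t']).round(0))
for dz in (0,-.01,-.022): 
  for dx in(-.035,.035):
    P=e+np.r_[RC@[dx,0],dz]; print(dz,dx,'side',proj(s,P)[0].round(0),'wrist/1.4',(proj(w,P)[0]/1.4).round(0))
```

```text
side tail end [-134. -172.   20.]
side band mid [ -90. -170.   20.]
side front [  14. -176.   20.]
wrist tail end [-139. -169.   20.]
wrist mid-body [ -51. -180.   20.]
wrist ramp foot L [-83. -71.   0.]
wrist ramp foot R [ 71. -71.   0.]
wrist cam pos [-55. -83. 179.]
0 -0.035 side [250. 278.] wrist/1.4 [144. 192.]
0 0.035 side [287. 269.] wrist/1.4 [256. 192.]
-0.01 -0.035 side [250. 282.] wrist/1.4 [148. 186.]
-0.01 0.035 side [287. 273.] wrist/1.4 [253. 185.]
-0.022 -0.035 side [250. 288.] wrist/1.4 [151. 179.]
-0.022 0.035 side [287. 279.] wrist/1.4 [249. 178.]
```

The cylinder has barely moved (about -52,-176). The fingertips at this opening sit near TCP height, much higher than I assumed, so they slid over the top. I'll raise, go back, and feel for the table to calibrate the tip height.

Call:
drive_tool(series=[0.4,0,0,-30,0,0,0,0.4,-40,0,0,0,0,0,0.4,-45,0,0,0,0,0,0.4,0,0,20,0,0,0,0.4,0,0,15,0,0,0,0.4,0,0,0,0,0,0])

```text
t: 7.3
eef_pos: [0.4886, -0.3504, 0.0285]
tool_rot: [-0.002, 0.744, 0.669, -0.0]
contact_force: [0.5, 0.5, -0.4]
gripper_width: 0.697
```

Call:
drive_tool(series=[0.4,0,0,4,0,0,0,0.4,0,0,4,0,0,0,0.4,0,0,0,0,0,0])

```text
t: 7.68
eef_pos: [0.4894, -0.3523, 0.0223]
tool_rot: [-0.0, 0.744, 0.668, -0.0]
contact_force: [0.6, -0.4, -0.2]
gripper_width: 0.698
```

Call:
drive_tool(series=[0.4,0,0,4,0,0,0,0.4,0,0,0,0,0,0])

```text
t: 7.92
eef_pos: [0.4892, -0.3525, 0.0181]
tool_rot: [-0.0, 0.744, 0.668, -0.0]
contact_force: [0.6, -0.0, 0.2]
gripper_width: 0.7
```

Run:
```python
from h import *
state((-52,-222,18))
s=cam('side'); w=cam('wrist')
e=bot.get_obs()['eef_pos']
b=s['pixels'].copy(); 
for dx in(-.035,.035):
  for dz,col in ((0,(0,255,0)),(-.01,(0,0,255))):
    P=e+np.r_[RC@[dx,0],dz]; u=proj(s,P)[0]; b[int(round(u[1])),int(round(u[0]))]=col
    if dz==0: print(tocr(P).round(0),u.round(1))
b=b[200:350,180:380]
cv2.imwrite('pics/p5.png',cv2.convertScaleAbs(np.hstack([cv2.resize(w['pixels'],(400,300)),cv2.resize(b,(400,300),interpolation=0)]),alpha=1.3))
```

```text
t 7.92 tcp cradle mm [ -55.2 -236.9   18.1] w 0.7 F [ 0.6 -0.   0.2]
tool axes in cradle [[0.001, 1.0, -0.0], [1.0, -0.001, 0.0], [0.0, -0.0, -1.0]]
shift tool mm [14.9  3.1  0.1]
[ -90. -237.   18.] [266.2 314.9]
[ -20. -237.   18.] [306.2 304. ]
```

View pics/p5.png

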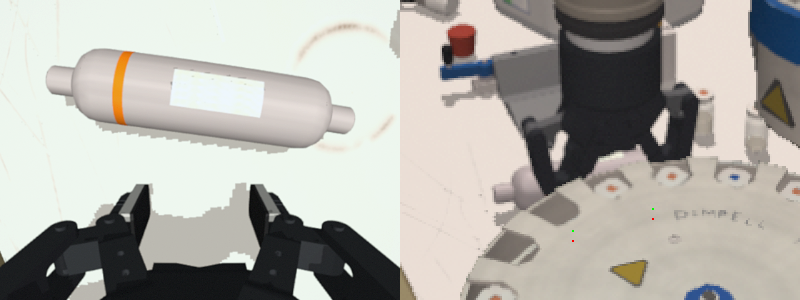

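The wrist view shows the cylinder clear ahead of the fingers, still tilted. The pad spacing of 100 px over 59.5 mm puts the tips about 5 mm behind the TCP. I'll lower step by step, watching the force.

Call:
drive_tool(series=[0.4,0,0,4,0,0,0,0.4,0,0,4,0,0,0,0.4,0,0,0,0,0,0])

```text
t: 8.4
eef_pos: [0.489, -0.3524, 0.0098]
tool_rot: [-0.0, 0.744, 0.668, -0.0]
contact_force: [-0.6, -0.2, 0.0]
gripper_width: 0.701
```

Call:
drive_tool(series=[0.4,0,0,3,0,0,0,0.4,0,0,0,0,0,0])

```text
t: 8.65
eef_pos: [0.4892, -0.3525, 0.0071]
tool_rot: [-0.0, 0.744, 0.668, -0.0]
contact_force: [0.1, -0.5, 0.8]
gripper_width: 0.698
```

Call:
drive_tool(series=[0.4,0,0,3,0,0,0,0.4,0,0,0,0,0,0])

```text
t: 8.9
eef_pos: [0.4892, -0.3525, 0.0041]
tool_rot: [-0.0, 0.744, 0.668, -0.0]
contact_force: [-0.8, -0.2, 0.3]
gripper_width: 0.699
```

Call:
drive_tool(series=[0.4,8,0,0,0,0,0,0.4,4,0,0,0,0,0,0.4,4,0,0,0,0,0,0.4,4,0,0,0,0,0,0.4,4,0,0,0,0,0,0.4,4,0,0,0,0,0,0.4,4,0,0,0,0,0,0.4,4,0,0,0,0,0,0.4,4,0,0,0,0,0,0.4,4,0,0,0,0,0,0.4,4,0,0,0,0,0,0.4,4,0,0,0,0,0])

```text
t: 10.4
eef_pos: [0.495, -0.3006, 0.0043]
tool_rot: [0.0, 0.744, 0.668, 0.0]
contact_force: [-0.5, -0.2, 0.1]
gripper_width: 0.701
```

Run:
```python
from h import *
o=state((-55,-47,10))
w=cam('wrist')
cv2.imwrite('pics/p6.png',cv2.convertScaleAbs(w['pixels'],alpha=1.1))
hsv=cv2.cvtColor(w['pixels'],cv2.COLOR_BGR2HSV)
m=cv2.inRange(hsv,(5,120,80),(22,255,255)); n,l,st,ce=cv2.connectedComponentsWithStats(m)
i=1+st[1:,4].argmax(); print('band',st[i],tocr(onz(w,ce[i],.035)).round(1))
```

```text
t 10.4 tcp cradle mm [ -54.9 -184.7    4.3] w 0.7 F [-0.5 -0.2  0.1]
tool axes in cradle [[0.001, 1.0, 0.0], [1.0, -0.001, -0.0], [-0.0, 0.0, -1.0]]
shift tool mm [137.7  -0.3  -5.7]
band [ 161  135   33  108 1567] [ -90.6 -140.6   35. ]
```

View pics/p6.png

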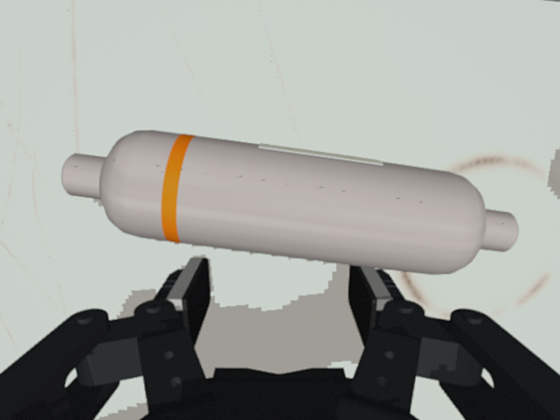

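The cylinder rolls ahead of the pusher, still yawed with its tail leading. Its ends are at wrist pixels (65,175) and (515,232).

Run:
```python
from h import *
w=cam('wrist')
cv2.imwrite('pics/p7.png',w['pixels'])
T=tocr(onz(w,(64,175),.02));F=tocr(onz(w,(516,232),.02)); print(T.round(1),F.round(1),((T+F)/2).round(1),np.linalg.norm(T-F).round(1),np.arctan2(F[1]-T[1],F[0]-T[0]).round(3))
```

```text
[-136.8 -138.3   20. ] [  39.2 -161.3   20. ] [ -48.8 -149.8   20. ] 177.5 -0.13
```

Call:
drive_tool(series=[0.4,5,2,0,0,0,0,0.4,5,2,0,0,0,0,0.4,5,2,0,0,0,0,0.4,5,2,0,0,0,0,0.4,5,2,0,0,0,0,0.4,5,2,0,0,0,0,0.4,5,2,0,0,0,0,0.4,5,2,0,0,0,0,0.4,5,0,0,0,0,0,0.4,5,0,0,0,0,0,0.4,5,0,0,0,0,0,0.4,5,0,0,0,0,0])

```text
t: 12.0
eef_pos: [0.5173, -0.2426, 0.0043]
tool_rot: [0.0, 0.744, 0.668, -0.0]
contact_force: [-0.0, 0.5, 0.3]
gripper_width: 0.7
```

```bash
cat >> h.py <<'E'
def wcyl(z=.02):
    w=cam('wrist'); im=w['pixels']; hsv=cv2.cvtColor(im,cv2.COLOR_BGR2HSV)
    m=cv2.inRange(hsv,(5,120,80),(22,255,255)); ys,xs=np.nonzero(m)
    if len(xs)<50: print('no band'); return w
    (cx,cy),(a,b),_=cv2.minAreaRect(np.c_[xs,ys].astype(np.float32))
    p=np.c_[xs,ys]; vx,vy=cv2.fitLine(p.astype(np.float32),2,0,.01,.01).ravel()[:2]
    if vy<0: vx,vy=-vx,-vy
    A=tocr(onz(w,(cx-vx*20,cy-vy*20),z+.018));B=tocr(onz(w,(cx+vx*20,cy+vy*20),z+.018))
    d=(A-B); print('band',tocr(onz(w,(cx,cy),z+.018)).round(1),'perp dir yaw est',round(-np.arctan2(d[0],d[1]),3)); return w
E
python3 -c "
from h import *
o=state((-50,-47,10)); w=wcyl(); cv2.imwrite('pics/p8.png',w['pixels'])"
```

```text
t 12.0 tcp cradle mm [ -38.9 -124.6    4.3] w 0.7 F [-0.   0.5  0.3]
tool axes in cradle [[0.001, 1.0, -0.0], [1.0, -0.001, -0.0], [-0.0, -0.0, -1.0]]
shift tool mm [ 77.6 -11.2  -5.7]
band [-80.7 -79.5  38. ] perp dir yaw est -0.214
```

View pics/p8.png

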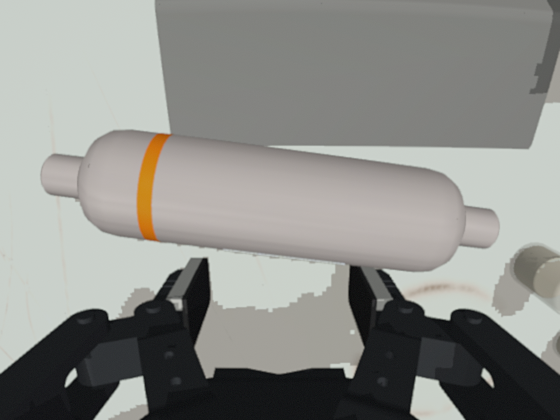

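Ends at (42,174) and (498,228): the middle is about (-40,-90) and the yaw is unchanged, with the tail just reaching the ramp foot. I'll push slowly so gravity on the ramp swings it against both fingers.

Call:
drive_tool(series=[0.4,4,1,0,0,0,0,0.4,4,1,0,0,0,0,0.4,3,1,0,0,0,0,0.4,3,1,0,0,0,0,0.4,3,1,0,0,0,0,0.4,3,0,0,0,0,0,0.4,3,0,0,0,0,0,0.4,3,0,0,0,0,0,0.4,3,0,0,0,0,0,0.4,3,0,0,0,0,0,0.4,0,0,0,0,0,0,0.4,0,0,0,0,0,0])

```text
t: 13.55
eef_pos: [0.5258, -0.211, 0.0042]
tool_rot: [-0.0, 0.744, 0.668, 0.0]
contact_force: [0.8, -1.9, 1.2]
gripper_width: 0.702
```

```bash
cat >> h.py <<'E'
def wlabel(w):
    """cylinder outline in wrist view: side edges by column, from brightness gradient below ramp - rough yaw by band + neck"""
    pass
E
python3 -c "
from h import *
o=state((-50,-47,10)); w=wcyl(.024); cv2.imwrite('pics/p9.png',w['pixels']); print(w['pixels'][::12,100].mean(1).astype(int).tolist()); print(w['pixels'][::12,440].mean(1).astype(int).tolist())"
```

```text
t 13.55 tcp cradle mm [-33.8 -92.3   4.2] w 0.7 F [ 0.8 -1.9  1.2]
tool axes in cradle [[0.001, 1.0, -0.0], [1.0, -0.001, 0.001], [0.001, -0.0, -1.0]]
shift tool mm [ 45.2 -16.3  -5.8]
band [-79.  -56.4  42. ] perp dir yaw est -0.117
[207, 205, 206, 206, 207, 206, 206, 207, 207, 207, 207, 207, 207, 207, 125, 166, 175, 181, 183, 185, 185, 174, 140, 207, 206, 206, 26, 29, 26, 51, 52, 52, 48, 21, 38]
[82, 81, 81, 142, 142, 140, 128, 129, 136, 131, 130, 130, 129, 130, 129, 156, 171, 178, 185, 187, 181, 174, 180, 207, 207, 206, 207, 27, 29, 55, 54, 38, 38, 205, 205]
```

The cylinder is now nearly parallel: its edges are at rows 168 to 264 at both columns 100 and 440. The push force is about 2 N against the ramp. I'll go on up, raising as I go.

Call:
drive_tool(series=[0.4,3,0,0,0,0,0,0.4,3,0,0,0,0,0,0.4,3,0,-1,0,0,0,0.4,3,0,-1,0,0,0,0.4,3,0,-1,0,0,0,0.4,3,0,-1,0,0,0,0.4,3,0,-1,0,0,0,0.4,3,0,-1,0,0,0,0.4,3,0,-1,0,0,0,0.4,3,0,-1,0,0,0,0.4,3,0,0,0,0,0,0.4,3,0,0,0,0,0])

```text
t: 15.1
eef_pos: [0.5296, -0.1756, 0.0123]
tool_rot: [-0.0, 0.744, 0.668, -0.0]
contact_force: [0.2, -2.9, 1.8]
gripper_width: 0.7
```

```bash
python3 -c "
from h import *
o=state((-50,-47,10)); w=wcyl(.03); cv2.imwrite('pics/p10.png',w['pixels']); print(w['pixels'][::12,100].mean(1).astype(int).tolist()); print(w['pixels'][::12,440].mean(1).astype(int).tolist())"
```

```text
t 15.1 tcp cradle mm [-33.8 -56.7  12.3] w 0.7 F [ 0.2 -2.9  1.8]
tool axes in cradle [[0.001, 1.0, -0.0], [1.0, -0.001, 0.0], [0.0, -0.0, -1.0]]
shift tool mm [  9.7 -16.2   2.3]
band [-79.5 -21.5  48. ] perp dir yaw est -0.115
[213, 107, 144, 187, 97, 154, 194, 167, 214, 214, 214, 214, 213, 214, 129, 172, 188, 195, 197, 191, 188, 181, 149, 214, 214, 214, 32, 29, 28, 55, 54, 56, 50, 30, 41]
[213, 142, 142, 143, 143, 89, 89, 89, 88, 87, 128, 145, 144, 136, 136, 162, 180, 189, 197, 194, 187, 180, 139, 135, 214, 214, 214, 31, 31, 58, 58, 41, 41, 209, 212]
```

Call:
drive_tool(series=[0.4,3,0,0,0,0,0,0.4,3,0,0,0,0,0,0.4,2,0,0,0,0,0,0.4,2,0,0,0,0,0,0.4,2,0,0,0,0,0,0.4,0,0,0,0,0,0,0.4,0,0,0,0,0,0])

```text
t: 16.02
eef_pos: [0.5309, -0.164, 0.0123]
tool_rot: [0.0, 0.744, 0.668, -0.0]
contact_force: [-0.8, -0.4, -0.5]
gripper_width: 0.702
```

```bash
python3 -c "
from h import *
o=state((-50,-47,10)); w=wcyl(.024); cv2.imwrite('pics/p11.png',w['pixels']); print(w['pixels'][::12,100].mean(1).astype(int).tolist()); print(w['pixels'][::12,440].mean(1).astype(int).tolist())"
```

```text
t 16.02 tcp cradle mm [-33.7 -45.   12.3] w 0.7 F [-0.8 -0.4 -0.5]
tool axes in cradle [[0.001, 1.0, 0.0], [1.0, -0.001, -0.0], [-0.0, 0.0, -1.0]]
shift tool mm [ -2.  -16.3   2.3]
band [-79.2   3.2  42. ] perp dir yaw est -0.082
[212, 213, 214, 213, 198, 95, 191, 95, 151, 167, 214, 160, 180, 186, 193, 193, 197, 180, 150, 214, 214, 214, 214, 214, 214, 214, 31, 31, 29, 55, 54, 54, 51, 29, 42]
[213, 213, 213, 213, 204, 143, 143, 143, 90, 88, 89, 145, 176, 182, 194, 195, 186, 177, 143, 134, 135, 134, 134, 134, 134, 135, 214, 25, 31, 60, 58, 42, 38, 213, 206]
```

The push force is gone and the band is at y≈3 at V height, so it has dropped in with its middle at about x=-37. Now I'll lift clear, shut the fingers and go behind the tail.

Call:
drive_tool(series=[0.4,-5,0,0,0,0,0,0.4,0,0,-40,0,0,0,0.4,0,0,-40,0,0,0,-1,12,-32,0,0,0,0,-1,12,-33,0,0,0,0,-1,13,-33,0,0,0,0,-1,13,-33,0,0,0,0,-1,0,0,0,0,0,0,-1,0,0,0,0,0,0])

```text
t: 17.2
eef_pos: [0.4066, -0.1056, 0.0927]
tool_rot: [0.001, 0.744, 0.668, 0.0]
contact_force: [0.0, 0.5, 0.8]
gripper_width: 0.002
```

Run:
```python
from h import *
state((-160,0,40))
c=cam('top'); w=cam('wrist'); s=cam('side')
a=cv2.resize(c['pixels'][140:340,180:380],(400,400),interpolation=2)
b=cv2.resize(w['pixels'],(400,300)); d=cv2.resize(s['pixels'][170:320,150:350],(400,300),interpolation=2)
cv2.imwrite('pics/p12.png',cv2.convertScaleAbs(np.hstack([np.vstack([a,np.zeros((200,400,3),np.uint8)]),np.vstack([b,d])]),alpha=1.3))
```

```text
t 17.2 tcp cradle mm [-163.6   -0.2   92.7] w 0.0 F [0.  0.5 0.8]
tool axes in cradle [[0.002, 1.0, 0.002], [1.0, -0.002, -0.0], [-0.0, 0.002, -1.0]]
shift tool mm [ 0.2  3.5 52.7]
```

View pics/p12.png

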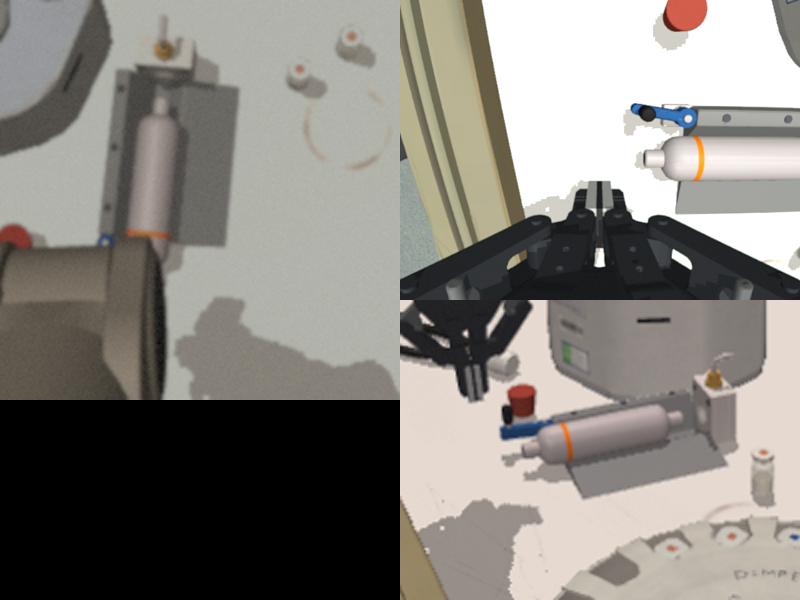

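The cylinder lies in the V with its tail behind the rail end. The shut fingertip is at side pixel (186,217) and the tail end is at wrist pixel (343,221).

Run:
```python
from h import *
s=cam('side');w=cam('wrist'); e=bot.get_obs()['eef_pos']
for dz in (0,-.01,-.022,-.03): print(dz,proj(s,e+[0,0,dz])[0].round(1))
print('tail end',tocr(onz(w,(343,221),.024)).round(1))
# widths of finger in wrist at tip: image x 585..612 (x1.4)
for u in ((175*1.4,190*1.4),(225*1.4,190*1.4)): print(tocr(onz(w,u,e[2]-.01)).round(1))
```

```text
0 [186.4 218.7]
-0.01 [187.1 223.3]
-0.022 [187.8 228.7]
-0.03 [188.3 232.3]
tail end [-123.9    0.2   24. ]
[-180.6   -3.4   82.3]
[-147.3   -3.5   82.3]
```

The shut tip is level with the reported TCP, and the tail end is at (-124,0). I'll descend behind the tail and push along +x.

Call:
drive_tool(series=[-1,0,0,30,0,0,0,-1,0,0,30,0,0,0,-1,0,0,19,0,0,0,-1,0,5,0,0,0,0,-1,0,5,0,0,0,0,-1,0,5,0,0,0,0,-1,0,4,0,0,0,0,-1,0,3,0,0,0,0,-1,0,3,0,0,0,0,-1,0,3,0,0,0,0,-1,0,3,0,0,0,0])

```text
t: 18.82
eef_pos: [0.434, -0.1083, 0.0129]
tool_rot: [-0.002, 0.744, 0.668, -0.002]
contact_force: [-6.2, 0.8, 4.8]
gripper_width: 0.001
```

```bash
python3 -c "
from h import *
state((-101,0,14)); wcyl(.024)"
```

```text
t 18.82 tcp cradle mm [-1.36e+02  1.00e-01  1.29e+01] w 0.0 F [-6.2  0.8  4.8]
tool axes in cradle [[0.001, 1.0, -0.005], [1.0, -0.001, -0.0], [-0.0, -0.005, -1.0]]
shift tool mm [-0.  35.  -1.3]
band [-81.8   9.1  42. ] perp dir yaw est 0.2
```

Call:
drive_tool(series=[-1,0,3,0,0,0,0,-1,0,3,0,0,0,0,-1,0,3,0,0,0,0,-1,0,3,0,0,0,0])

```text
t: 19.38
eef_pos: [0.4455, -0.1096, 0.0128]
tool_rot: [-0.002, 0.744, 0.668, -0.002]
contact_force: [-5.7, -0.1, 3.8]
gripper_width: -0.002
```

```bash
python3 -c "
from h import *
state((-101,0,14)); w=wcyl(.024); cv2.imwrite('pics/p13.png',w['pixels'])"
```

```text
t 19.38 tcp cradle mm [-124.5   -0.    12.8] w -0.0 F [-5.7 -0.1  3.8]
tool axes in cradle [[0.001, 1.0, -0.005], [1.0, -0.001, -0.0], [-0.001, -0.005, -1.0]]
shift tool mm [ 0.1 23.4 -1.4]
band [-70.2   8.9  42. ] perp dir yaw est 0.199
```

The cylinder follows the tool one to one at about 6 N. Continuing.

Call:
drive_tool(series=[-1,0,3,0,0,0,0,-1,0,3,0,0,0,0,-1,0,3,0,0,0,0,-1,0,3,0,0,0,0,-1,0,3,0,0,0,0,-1,0,2,0,0,0,0,-1,0,2,0,0,0,0])

```text
t: 20.3
eef_pos: [0.4649, -0.1118, 0.0128]
tool_rot: [-0.001, 0.744, 0.668, -0.002]
contact_force: [-5.9, 0.6, 3.5]
gripper_width: -0.0
```

Call:
drive_tool(series=[-1,0,1.5,0,0,0,0,-1,0,1.5,0,0,0,0])

```text
t: 20.55
eef_pos: [0.4677, -0.1121, 0.0128]
tool_rot: [-0.002, 0.744, 0.668, -0.002]
contact_force: [-6.3, 0.6, 2.9]
gripper_width: -0.003
```

Call:
drive_tool(series=[-1,0,1,0,0,0,0,-1,0,1,0,0,0,0])

```text
t: 20.8
eef_pos: [0.4697, -0.1123, 0.0128]
tool_rot: [-0.002, 0.744, 0.668, -0.002]
contact_force: [-6.7, 0.4, 3.9]
gripper_width: -0.004
```

Call:
drive_tool(series=[-1,0,1,0,0,0,0,-1,0,1,0,0,0,0])

```text
t: 21.05
eef_pos: [0.4716, -0.1125, 0.0128]
tool_rot: [-0.002, 0.744, 0.668, -0.002]
contact_force: [-5.8, 0.8, 4.5]
gripper_width: 0.002
```

Call:
drive_tool(series=[-1,0,1,0,0,0,0,-1,0,1,0,0,0,0])

```text
t: 21.3
eef_pos: [0.4722, -0.1127, 0.0125]
tool_rot: [-0.003, 0.744, 0.668, -0.003]
contact_force: [-10.4, 0.6, 6.5]
gripper_width: -0.002
```

```bash
python3 -c "
from h import *
state((-98,0,14)); w=wcyl(.024); cv2.imwrite('pics/p14.png',w['pixels'])"
```

```text
t 21.3 tcp cradle mm [-97.6  -0.2  12.5] w -0.0 F [-10.4   0.6   6.5]
tool axes in cradle [[0.001, 1.0, -0.007], [1.0, -0.001, -0.001], [-0.001, -0.007, -1.0]]
shift tool mm [ 0.2 -0.4 -1.5]
band [-43.3   8.9  42. ] perp dir yaw est 0.202
```

Call:
drive_tool(series=[-1,0,1.5,0,0,0,0,-1,0,1.5,0,0,0,0,-1,0,0,0,0,0,0])

```text
t: 21.72
eef_pos: [0.4722, -0.1127, 0.012]
tool_rot: [-0.004, 0.744, 0.668, -0.005]
contact_force: [-14.5, 2.3, 9.0]
gripper_width: 0.005
```

The tool has stopped moving while the force rises to 14.5 N, so the neck is at its stop. I'll back off, rise, and go to the keeper's outer (+y) side.

Call:
drive_tool(series=[-1,0,-10,0,0,0,0,-1,0,-30,0,0,0,0,-1,0,0,-35,0,0,0,-1,0,0,-35,0,0,0,-1,34,0,0,0,0,0,-1,34,0,0,0,0,0,-1,0,0,0,0,0,0])

```text
t: 22.6
eef_pos: [0.4479, -0.0386, 0.0838]
tool_rot: [0.0, 0.743, 0.67, 0.001]
contact_force: [-0.4, -0.3, 0.2]
gripper_width: -0.002
```

Run:
```python
from h import *
state((-135,67,24)); w=cam('wrist'); c=cam('top'); s=cam('side')
a=cv2.resize(c['pixels'][140:340,180:380],(400,400),interpolation=2)
b=cv2.resize(w['pixels'],(400,300)); d=cv2.resize(s['pixels'][170:320,150:350],(400,300),interpolation=2)
cv2.imwrite('pics/p15.png',cv2.convertScaleAbs(np.hstack([np.vstack([a,np.zeros((200,400,3),np.uint8)]),np.vstack([b,d])]),alpha=1.3))
p=w['pixels']; hsv=cv2.cvtColor(p,cv2.COLOR_BGR2HSV); m=cv2.inRange(hsv,(100,120,50),(125,255,255)); ys,xs=np.nonzero(m); print('blue',len(xs))
if len(xs)>50:
    for f in (xs.argmin(),xs.argmax()): print((xs[f],ys[f]),tocr(onz(w,(xs[f],ys[f]),.031)).round(1))
wcyl(.024)
```

```text
t 22.6 tcp cradle mm [-129.7   70.9   83.8] w -0.0 F [-0.4 -0.3  0.2]
tool axes in cradle [[-0.003, 1.0, 0.002], [1.0, 0.003, 0.001], [0.001, 0.002, -1.0]]
shift tool mm [-3.9 -5.5 59.8]
blue 829
(np.int64(297), np.int64(263)) [-119.3   49.7   31. ]
(np.int64(487), np.int64(37)) [-19.9 179.1  31. ]
band [-74.2  77.4  42. ] perp dir yaw est 0.508
```

Call:
drive_tool(series=[-1,0,-5,20,0,0,0,-1,0,0,20,0,0,0,-1,0,0,18,0,0,0,-1,0,0,0,0,0,0])

```text
t: 23.3
eef_pos: [0.4406, -0.0415, 0.0243]
tool_rot: [-0.001, 0.745, 0.667, -0.001]
contact_force: [-0.4, 0.4, 0.4]
gripper_width: -0.003
```

Call:
drive_tool(series=[-1,-5,0,0,0,0,0,-1,-5,0,0,0,0,0,-1,-4,0,0,0,0,0,-1,-4,0,0,0,0,0,-1,-4,0,0,0,0,0,-1,-4,0,0,0,0,0])

```text
t: 24.05
eef_pos: [0.4391, -0.0668, 0.0254]
tool_rot: [0.0, 0.744, 0.668, 0.0]
contact_force: [-1.3, 0.5, 1.0]
gripper_width: 0.001
```

Call:
drive_tool(series=[-1,-4,0,0,0,0,0,-1,-4,0,0,0,0,0,-1,-4,0,0,0,0,0,-1,-4,0,0,0,0,0,-1,-4,0,0,0,0,0])

```text
t: 24.68
eef_pos: [0.4365, -0.0866, 0.0253]
tool_rot: [-0.0, 0.744, 0.668, -0.0]
contact_force: [-0.8, 1.1, 0.6]
gripper_width: 0.004
```

Call:
drive_tool(series=[-1,-5,0,0,0,0,0,-1,-5,0,0,0,0,0,-1,-5,0,0,0,0,0,-1,-4,0,0,0,0,0,-1,0,0,0,0,0,0])

```text
t: 25.3
eef_pos: [0.4346, -0.1059, 0.0253]
tool_rot: [0.0, 0.745, 0.668, -0.0]
contact_force: [-0.7, -1.3, -0.8]
gripper_width: -0.002
```

Call:
drive_tool(series=[-1,0,3,0,0,0,0,-1,0,3,0,0,0,0,-1,0,3,0,0,0,0,-1,0,3,0,0,0,0,-1,0,2,0,0,0,0,-1,0,2,0,0,0,0])

```text
t: 26.05
eef_pos: [0.4432, -0.1131, 0.0245]
tool_rot: [-0.002, 0.746, 0.665, -0.007]
contact_force: [-17.5, -19.6, 13.7]
gripper_width: -0.001
```

Run:
```python
from h import *
state((-113,0,24)); w=cam('wrist')
hsv=cv2.cvtColor(w['pixels'],cv2.COLOR_BGR2HSV); m=cv2.inRange(hsv,(100,120,50),(125,255,255)); m[:120]=0
n,l,st,ce=cv2.connectedComponentsWithStats(m)
for i in range(1,n):
    if st[i,4]>40: print(st[i],tocr(onz(w,ce[i],.031)).round(1))
```

```text
t 26.05 tcp cradle mm [-126.4   -3.7   24.5] w -0.0 F [-17.5 -19.6  13.7]
tool axes in cradle [[0.008, 1.0, -0.013], [1.0, -0.008, -0.008], [-0.008, -0.013, -1.0]]
shift tool mm [ 3.8 13.4  0.3]
[ 306  158   83  109 3033] [-99.   26.9  31. ]
```

The tool jams at (-126,-4), and the force direction (cradle about 235°) looks like end-on contact with the arm's tip. I'll back off and look.

Call:
drive_tool(series=[-1,0,-8,0,0,0,0,-1,0,-8,0,0,0,0,-1,-15,0,0,0,0,0,-1,-15,0,0,0,0,0,-1,0,0,0,0,0,0])

```text
t: 26.72
eef_pos: [0.4316, -0.1369, 0.0253]
tool_rot: [0.0, 0.745, 0.667, -0.0]
contact_force: [0.2, -0.5, -0.2]
gripper_width: -0.001
```

Run:
```python
from h import *
state((-135,0,24)); w=cam('wrist'); c=cam('top'); s=cam('side')
a=cv2.resize(c['pixels'][140:340,180:330],(300,400),interpolation=2)
b=cv2.resize(w['pixels'],(500,375)); d=cv2.resize(s['pixels'][180:300,170:370],(375,225),interpolation=2)
d=np.hstack([d,np.zeros((225,125,3),np.uint8)])
cv2.imwrite('pics/p16.png',cv2.convertScaleAbs(np.hstack([np.vstack([a,np.zeros((200,300,3),np.uint8)]),np.vstack([b,d])]),alpha=1.2))
cv2.imwrite('pics/w16.png',w['pixels'])
```

```text
t 26.73 tcp cradle mm [-135.4  -28.6   25.3] w -0.0 F [ 0.2 -0.5 -0.2]
tool axes in cradle [[0.004, 1.0, 0.0], [1.0, -0.004, -0.0], [-0.0, 0.0, -1.0]]
shift tool mm [28.6  0.2  1.3]
```

View pics/p16.png

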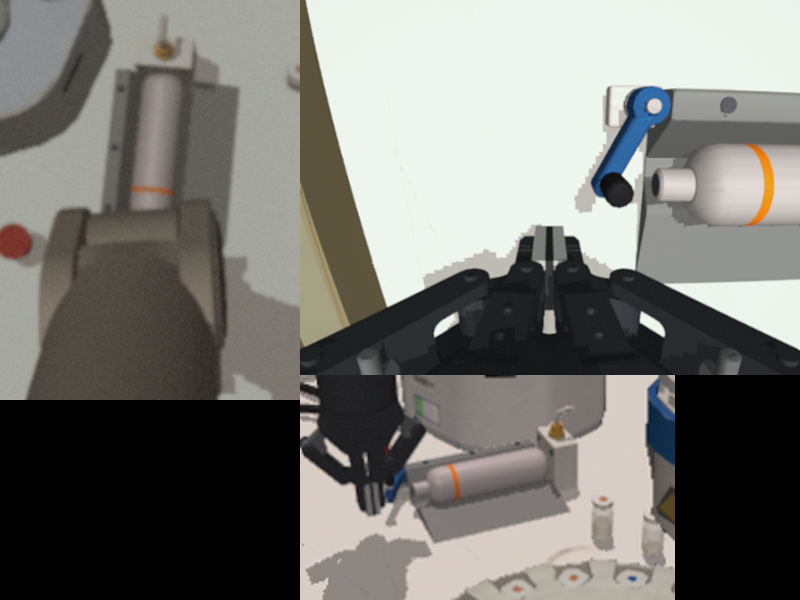

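The arm is at about 240°, with its knob in the composite at (618,190) and its pivot at (655,103). My finger was too far to -y and met the arm's end. The cylinder looks home. I'll come in on the outer face at y≈+12 and push +x.

Call:
drive_tool(series=[-1,0,-12,0,0,0,0,-1,20,0,0,0,0,0,-1,21,0,0,0,0,0,-1,0,6,0,0,0,0,-1,0,5,0,0,0,0,-1,0,4,0,0,0,0,-1,0,3,0,0,0,0,-1,0,3,0,0,0,0])

```text
t: 27.88
eef_pos: [0.4448, -0.0957, 0.0252]
tool_rot: [-0.0, 0.744, 0.668, -0.0]
contact_force: [-2.4, 0.2, -0.1]
gripper_width: 0.0
```

Call:
drive_tool(series=[-1,0,3,0,0,0,0,-1,0,3,0,0,0,0])

```text
t: 28.12
eef_pos: [0.4503, -0.0959, 0.0251]
tool_rot: [-0.0, 0.744, 0.668, -0.0]
contact_force: [-1.6, 0.6, -0.9]
gripper_width: 0.001
```

Call:
drive_tool(series=[-1,0,2,0,0,0,0,-1,0,2,0,0,0,0])

```text
t: 28.38
eef_pos: [0.455, -0.0961, 0.0253]
tool_rot: [-0.0, 0.744, 0.668, 0.0]
contact_force: [-0.8, 1.1, -0.7]
gripper_width: 0.002
```

Call:
drive_tool(series=[-1,0,1.5,0,0,0,0,-1,0,1.5,0,0,0,0])

```text
t: 28.62
eef_pos: [0.458, -0.0965, 0.0253]
tool_rot: [0.0, 0.744, 0.668, 0.0]
contact_force: [-0.0, 1.2, 0.1]
gripper_width: 0.001
```

Call:
drive_tool(series=[-1,0,1.5,0,0,0,0,-1,0,1.5,0,0,0,0])

```text
t: 28.88
eef_pos: [0.4608, -0.0971, 0.0253]
tool_rot: [-0.0, 0.744, 0.668, -0.0]
contact_force: [-2.1, 1.9, -0.6]
gripper_width: 0.0
```

Call:
drive_tool(series=[-1,0,1.5,0,0,0,0,-1,0,1.5,0,0,0,0])

```text
t: 29.12
eef_pos: [0.4635, -0.0977, 0.0252]
tool_rot: [-0.0, 0.744, 0.668, -0.0]
contact_force: [-1.6, 0.7, 0.8]
gripper_width: -0.001
```

Call:
drive_tool(series=[-1,0,1.5,0,0,0,0,-1,0,1.5,0,0,0,0])

```text
t: 29.38
eef_pos: [0.4667, -0.0979, 0.0253]
tool_rot: [-0.0, 0.744, 0.668, -0.0]
contact_force: [-2.2, -0.5, 0.3]
gripper_width: 0.001
```

Call:
drive_tool(series=[-1,0,1.5,0,0,0,0,-1,0,0,0,0,0,0])

```text
t: 29.62
eef_pos: [0.4686, -0.0977, 0.0254]
tool_rot: [0.0, 0.744, 0.668, 0.0]
contact_force: [-1.6, 0.1, -0.6]
gripper_width: -0.003
```

Run:
```python
from h import *
o=state((-109,0,24)); w=cam('wrist'); cv2.imwrite('pics/w17.png',w['pixels'])
hsv=cv2.cvtColor(w['pixels'],cv2.COLOR_BGR2HSV); m=cv2.inRange(hsv,(100,120,50),(125,255,255))
n,l,st,ce=cv2.connectedComponentsWithStats(m)
for i in range(1,n):
    if st[i,4]>100:
        ys,xs=np.nonzero(l==i); print(st[i]); 
        for y in range(st[i,1],st[i,1]+st[i,3],12):
            r=xs[ys==y]; print(y,r.min(),r.max(),tocr(onz(w,(r.min(),y),.031)).round(1)[:2],tocr(onz(w,(r.max(),y),.031)).round(1)[:2])
```

```text
t 29.62 tcp cradle mm [-102.8   14.3   25.4] w -0.0 F [-1.6  0.1 -0.6]
tool axes in cradle [[0.001, 1.0, 0.001], [1.0, -0.001, 0.0], [0.0, 0.001, -1.0]]
shift tool mm [-14.3  -6.2   1.4]
[ 288  200   40   79 1647]
200 303 309 [-93.7  47.4] [-91.3  47.4]
212 289 324 [-99.3  42.4] [-85.   42.3]
224 288 327 [-99.7  37.2] [-83.6  37.2]
236 293 323 [-97.6  32. ] [-85.1  31.9]
248 296 315 [-96.3  26.6] [-88.3  26.6]
260 296 315 [-96.2  21.1] [-88.1  21.1]
272 313 315 [-88.8  15.5] [-87.9  15.5]
```

The arm's edges run straight along -y (centre x≈-92.2 at y=21 to 27), so it's nearly shut. I'll press on to feel the stop.

Call:
drive_tool(series=[-1,0,1.5,0,0,0,0,-1,0,0,0,0,0,0])

```text
t: 29.92
eef_pos: [0.4691, -0.0979, 0.0252]
tool_rot: [-0.0, 0.744, 0.668, -0.0]
contact_force: [-3.4, 0.4, 2.3]
gripper_width: 0.001
```

Call:
drive_tool(series=[-1,0,1.5,0,0,0,0,-1,0,0,0,0,0,0])

```text
t: 30.18
eef_pos: [0.4694, -0.0979, 0.025]
tool_rot: [-0.001, 0.744, 0.668, -0.001]
contact_force: [-6.8, 2.0, 3.4]
gripper_width: 0.003
```

Call:
drive_tool(series=[-1,0,1.5,0,0,0,0,-1,0,0,0,0,0,0])

```text
t: 30.42
eef_pos: [0.4696, -0.098, 0.0248]
tool_rot: [-0.002, 0.744, 0.668, -0.002]
contact_force: [-9.4, 2.5, 6.1]
gripper_width: -0.001
```

At the stop: the force climbs with no travel. I'll back off straight, rise, and check.

Call:
drive_tool(series=[-1,0,-8,0,0,0,0,-1,0,-20,0,0,0,0,-1,0,-20,0,0,0,0,-1,-20,0,-30,0,0,0,-1,-30,0,-40,0,0,0,-1,-30,0,-40,0,0,0,-1,0,0,0,0,0,0,-1,0,0,0,0,0,0])

```text
t: 31.42
eef_pos: [0.4165, -0.1724, 0.1351]
tool_rot: [0.0, 0.744, 0.668, 0.0]
contact_force: [0.6, -0.0, -0.6]
gripper_width: 0.001
```

Run:
```python
from h import *
o=state()
for n in ('wrist','side','top'):
    w=cam(n); hsv=cv2.cvtColor(w['pixels'],cv2.COLOR_BGR2HSV)
    if n=='top':
        # cradle pixels of interest: axis profile, reds
        for nm,lo,hi,z in (('stopper',(170,120,60),(180,255,255),.028),('stopper2',(0,140,60),(6,255,255),.028)):
            m=cv2.inRange(hsv,lo,hi); k,l,st,ce=cv2.connectedComponentsWithStats(m)
            for i in range(1,k):
                if st[i,4]>25: print(nm,st[i,4],tocr(onz(w,ce[i],z)).round(1))
        continue
    for nm,lo,hi,z in (('blue',(100,120,50),(125,255,255),.031),('band',(5,120,80),(22,255,255),.042)):
        m=cv2.inRange(hsv,lo,hi); k,l,st,ce=cv2.connectedComponentsWithStats(m)
        for i in range(1,k):
            if st[i,4]<60: continue
            p=tocr(onz(w,ce[i],z))
            if abs(p[0]+60)>90 or abs(p[1])>70: continue
            print(n,nm,st[i].tolist(),p.round(1))
            if nm=='blue' and n=='wrist':
                ys,xs=np.nonzero(l==i)
                for y in range(st[i,1],st[i,1]+st[i,3],10):
                    r=xs[ys==y]; print(y,tocr(onz(w,(r.min(),y),.031)).round(1)[:2],tocr(onz(w,(r.max(),y),.031)).round(1)[:2])
    if n=='wrist':
        P=np.r_[O+RC@[-.085,0],.024]; u=proj(w,P)[0]; print('expected tail end px',u.round(0)); cv2.imwrite('pics/w18.png',w['pixels'])
```

```text
t 31.43 tcp cradle mm [-146.6  -65.5  135.1] w 0.0 F [ 0.6 -0.  -0.6]
tool axes in cradle [[0.001, 1.0, 0.001], [1.0, -0.001, -0.0], [-0.0, 0.001, -1.0]]
wrist blue [348, 46, 27, 82, 1089] [-92.9  22.3  31. ]
46 [-93.1  43.9] [-90.4  43.9]
56 [-100.8   37.5] [-84.1  37.7]
66 [-100.5   31.2] [-85.1  31.4]
76 [-96.9  24.8] [-88.2  24.9]
86 [-97.3  18.4] [-87.8  18.5]
96 [-97.   11.9] [-88.2  12. ]
106 [-97.4   5.3] [-88.5   5.4]
116 [-97.1  -1.3] [-95.7  -1.3]
126 [-94.7  -8.1] [-89.1  -8. ]
wrist band [426, 87, 18, 58, 375] [-42.   -0.3  42. ]
expected tail end px [367. 114.]
side blue [219, 231, 11, 16, 60] [-94.9   3.   31. ]
stopper2 193 [-96.1 121.7  28. ]
```

The keeper is shut (centreline x ≈ -92.5 to -92.9, within about 0.02 rad of square) and the stopper hasn't moved. One last check: the cylinder's x, from the earlier unobstructed wrist image, and the vials.

Run:
```python
from h import *
w=cam('wrist'); e=tocr(bot.get_obs()['eef_pos']); d=e-np.array([-135.4,-28.6,25.3])
f=lambda uv,z:(tocr(onz(w,uv,z+d[2]/1e3))-d).round(1)
print('tail end',f((355*1.12,184*1.12),.024))
c=cam('top')
print('band initial along-axis offset: ', end='')
T=onz(c,(348.2,299.7),.02);F=onz(c,(366.5,207.1),.02);B=onz(c,(353,274.4),.04);u=(F-T)/np.linalg.norm(F-T);print(((B-(T+F)/2)@u*1e3).round(1))
hsv=cv2.cvtColor(c['pixels'],cv2.COLOR_BGR2HSV); m=cv2.inRange(hsv,(5,110,70),(22,255,255)); k,l,st,ce=cv2.connectedComponentsWithStats(m)
for i in range(1,k):
    p=tocr(onz(c,ce[i],.043))
    if st[i,4]>8 and abs(p[0])<150 and abs(p[1])<220: print('top orange',st[i,4],p.round(1))
a=c['pixels'].astype(int)
b=cv2.imread('pics/top0.png').astype(int)
for n,(x,y) in {'v4':(329,178),'v5':(355,161)}.items(): print(n,'mean diff',np.abs(a-b)[y-10:y+10,x-8:x+8].mean().round(2))
```

```text
tail end [-85.2   0.2  24. ]
band initial along-axis offset: -41.6
top orange 35 [86.9  2.1 43. ]
top orange 53 [-41.    0.1  43. ]
v4 mean diff 6.67
v5 mean diff 6.83
```

The tail end is at -85.2 mm (home is -85), and the band is at -41 against an expected -41.6. Both agree, so I'll hand in.

```bash
python3 -c "
from station import bot
print(bot.hand_in(), bot.get_obs()['t'])"
```

```text
the job is handed in; nothing more can be done
the job is handed in; nothing more can be done
```

I rolled the cylinder up the ramp into the V, pushed it home in the port, swung the keeper shut and handed the job in at about 31.5 s of the 64 s allowed. The hand-in gives no verdict.

**Last checks**
- **Cylinder:** the tail end measured x = -85.2 mm before the keeper was shut (home is -85). After it was shut, the band was at -41 mm against an expected -41.6, within 0.5 mm of the V's axis. The push ended on a hard stop, with the force rising to about 14.5 N and no travel.
- **Keeper:** the arm reached its stop, with force rising and no travel, and lies within about 0.02 rad of square across the V, so about 1.9 of 1.92 rad.
- **Bystanders:** the stopper was within about 1 mm of its first measurement. The vials showed no displacement, but I only compared pixels in the top view (mean difference about 6.7 for both, which I took as noise).
- **Robot:** it was clear of everything at hand-in.

**What went wrong on the way**
- **Fingertip height:** the first push slid over the top of the cylinder. At that opening the fingertips sat slightly behind the reported TCP (about level with it when shut), not 22 mm ahead as the text says. I lowered the tool and repeated the push.
- **Keeper approach:** the first attempt met the arm end-on, with about 30 N at the wrist. I backed off and pushed on its outer face.
- **Picture limit:** all 12 pictures were used by then, so the last checks are numerical.

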